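Second layer on the stock tray, joints broken

TASK

Lay the second layer of battery cartons on the stock tray, using the two cartons on the sloping stand and the one lying on the worktop. Repeat the first layer's pattern turned end for end, so that the joints are bridged: the single crosswise carton goes at the opposite end from the one below it and the lengthwise pair side by side at the other, all lying flat with the tape up, close together (gaps of a few millimetres) and flush with the sides of the layer below. Leave the first layer in its place and do not push the mug or the countdown timer about.

Things in the scene. Friction and masses are not known exactly. Their poses are not given: they have to be found in the camera images.
- tray: plywood stock tray fixed to the worktop, at any turn, 116 (x) by 81 (y) mm, lip top 19 mm up, board 10 mm up. Origin: middle of its underside, on the worktop, z up, x along its length to the end where the first layer's crosswise carton lies. First-layer centres in this frame, mm: (-17.5, 17.5, 30), (-17.5, -17.5, 30) lengthwise, (35, 0, 30) crosswise; neighbours 4 mm apart
- tray_top (a point): middle of the tray board's upper face, 10 mm over the worktop, under the first layer; axes as the tray's. The first layer measures 101 by 66 mm and its top is 40 mm above this point. Its pattern turned end for end has, in the tray frame, carton centres in mm at (17.5, 17.5, 70) and (17.5, -17.5, 70), long way along x, and (-35, 0, 70), long way along y
- base_1_mid (a point): First-layer plain brown cardboard carton, 31 (its x) by 66 (its y, long way) by 40 mm (its z, tape on top), rigid, loose, about 0.12 kg; point: its centre, 20 mm over its underside. In the tray's lip with 2 mm play. One of the lengthwise pair (long way along the tray)
- base_2_mid (a point): First-layer plain brown cardboard carton, 31 (its x) by 66 (its y, long way) by 40 mm (its z, tape on top), rigid, loose, about 0.12 kg; point: its centre, 20 mm over its underside. In the tray's lip with 2 mm play. The other of the lengthwise pair
- base_3_mid (a point): First-layer plain brown cardboard carton, 31 (its x) by 66 (its y, long way) by 40 mm (its z, tape on top), rigid, loose, about 0.12 kg; point: its centre, 20 mm over its underside. In the tray's lip with 2 mm play. The crosswise one (long way across the tray)
- stand: grey steel sloping stand fixed to the worktop, 112 (y) by about 90 (x) by 75 mm high; origin on the worktop under its middle, z up. Its face slopes up at 28 degrees towards its +x, away from the robot, from a lower end at x = -45 mm, 30 mm up. Two stops, 40 mm wide about its middle and 12 mm proud of the face, each hold one carton, a below b. No side walls
- carton_a_mid (a point): To be stacked: plain brown cardboard carton, 31 (its x) by 66 (its y, long way) by 40 mm (its z, tape on top), rigid, loose, about 0.12 kg; point: its centre, 20 mm over its underside. All six are alike. Starts on the stand's slope, the lower of two, against a stop, long way level across the stand, its z square to the face: 28 degrees from vertical, leaning to the robot's side
- carton_b_mid (a point): To be stacked: plain brown cardboard carton, 31 (its x) by 66 (its y, long way) by 40 mm (its z, tape on top), rigid, loose, about 0.12 kg; point: its centre, 20 mm over its underside. Starts on the stand's slope above carton a (5.5 mm gap, with b's stop in it), lying the same way, each up to 12 mm off the stand's middle sideways
- carton_c_mid (a point): To be stacked: plain brown cardboard carton, 31 (its x) by 66 (its y, long way) by 40 mm (its z, tape on top), rigid, loose, about 0.12 kg; point: its centre, 20 mm over its underside. Starts lying flat on the worktop, tape up, at any turn
- magazine_file: black file of papers standing to the left of the stand, fixed: 250 (x) by 107 (y) by 270 mm high, an obstacle; origin at the middle of its underside, z up
- roll_carton: big white carton standing behind the tray, fixed: 150 (x) by 190 (y) by 170 mm high, an obstacle; origin at the middle of its underside, z up
- mug: bystander: orange mug, 81 by 113 mm over the handle, 101 mm high, loose; origin at the middle of its underside, z up
- timer: bystander: cream countdown timer lying flat, 60 (x) by 70 (y) by 25 mm high, loose; origin at the middle of its underside, z up

How it is judged:
By the outcome, as a careful person would: the job done as asked, in the order asked, and still so for the second after the job is handed in, with the robot touching nothing.
It also fails if it takes over 72 s, if anything falls off the work surface, if the arm or the gripper's body presses on something with over 40 N, if the wrist force passes 120 N, or if a joint passes its speed limit or range.

ROBOT

A 6-joint arm with a two-finger parallel gripper is mounted at the origin on the work surface; the furniture and walls round the work are solid. World frame = base frame: x ahead of the robot, y to its left, z up, the work surface at z = 0. Lengths are in m, angles in rad, forces in N, time in s.
With the tool pointing down it reaches from about 0.375 to 0.975 m from the base axis. Payload 3.8 kg.
Tool frame: the origin (TCP) lies on the centre line of the jaws, within the pads' length; the fingertips stand 19 mm ahead of it and the grasp point (between the pads) is the TCP; z points along the fingers, y is the line along which they close (so a half turn about z gives the same grasp; the last joint's range is limited). The gripper opens to 85 mm and grips with 20 to 120 N. Pads are 22 mm wide; open, the fingers measure 114 mm over their backs; the gripper's body (76 mm by 85 mm) begins 54 mm behind the grasp point. The pads swing forward as they close: fully open they stand 13 mm farther back than shut.
Start: joints at [-1.335, 0.264, 1.604, -0, 1.274, -0.037], TCP at [0.182, -0.65, 0.25] pointing down, gripper open.
Joint ranges: [-2.63, 2.63], [-0.94, 2.18], [0.31, 2.57], [-1.31, 4.45], [0, 2.66], [-2.55, 2.55]. Speed limits (rad/s): [2.57, 2.57, 3.14, 3.14, 3.14, 3.14].

INTERFACE

Orientations are given as a rotation vector (axis times angle).
In Python, from plant import readout, eyes, order gives the robot as it stands. The module is installed in compiled form; this text tells all that it offers.
- The arm moves only by the shell command python3 -m creep 'ROWS' [FORCE]. ROWS is JSON, a list that holds one entry, the list of rows, each a list of 5 numbers: the shift along the tool's x, y, z in mm, then the turn about the tool's z in degrees, then the finger opening in mm, from 0 to 85.4. In form: [[[dx, dy, dz, yaw, hand], ...]]. A call has 1 to 20 rows; each row shifts and turns the commanded pose from where the row before left it, along the tool's axes as they then stand; what a row does not reach is not made up. A row lasts 1/12 s, in which the tool goes at most 41.7 mm and 7.16 degrees, less where a joint would pass 70% of its speed; a pose out of reach is approached as far as the arm can. A call with a gripper value outside its range is refused whole. The fingers move at their own pace and stop on an object; FORCE is the grip in N (left out, the last holds). Time passes only in rows, so rows that do not move let the fingers close. It gives the time, the measured TCP pose, the force, the opening and the grip force at its end, in the units of the state.
- readout.state(): the state, without advancing time (a new reading comes with each control period).
- eyes.snapshot(name): name is "scene" or "top" or "wrist"; returns (picture, depth): 384x512x3 uint8, red, green, blue; 384x512 float32, m along the optical axis (not along the pixel's ray), 0 where there is no reading.
- eyes.camera_info(name): a dict with "fx", "fy", "cx", "cy" (pixels), "k1" (the pictures are not rectified: a ray, as slopes to the right and down, at radius r is drawn at 1 + k1 r^2 times it, then the intrinsics apply), "world_to_cam" (4x4, takes a point from world to camera coordinates). Camera axes: x right, y up, looking along -z (the intrinsics and any distortion apply to the point x, -y, -z); pixel columns grow to the right and rows downward; lengths in m; the calibration is good to about 2 mm. A picture is of the moment at which its call begins: read the wrist's pose just before it. camera_info takes no time and is no camera call; for the wrist camera it gives the pose at the moment of the call.
- order.job_done(): hands the job in; it is judged then, once.
The state is a dict: "t": time; "joint_pos": joint angles; "joint_velocities": joint speeds; "tau": joint torques, N m; "tool_pos": TCP position; "tool_rot": TCP orientation; "ft_force": force on the tool from outside, world axes, zero at the start; "moment": the same for the moment, N m; "gripper_width": finger opening in m; "grasp_force": force on a finger pad.
Only numpy, scipy, OpenCV 4.12 (cv2) and the standard library are available. Lean on these libraries where they do the work, as an engineer would, in place of code of your own. Each camera call takes 0.05 s, during which the arm holds its last target. There are 200 camera calls.

## Working session

There is one attempt and no reset: what is moved stays moved. The work goes in short steps, Python scripts to look and compute and a shell command to move; the robot and the scene stay as the last step left them, time stands still between calls to the robot, and variables do not carry over. Pictures are saved under pics/ and viewed, at most 10 in all, crops included, and the job is handed in when it is done.

```bash
mkdir -p pics; cat > h.py <<'E'
import numpy as np, cv2
from plant import readout, eyes, order
from scipy.spatial.transform import Rotation as R
def snap(n,fn=None):
    ci=eyes.camera_info(n); p,d=eyes.snapshot(n)
    if fn: cv2.imwrite('pics/'+fn,p[:,:,::-1])
    return p,d,ci
def ray(ci,u,v):
    a=np.array([(u-ci['cx'])/ci['fx'],(v-ci['cy'])/ci['fy']]);s=a.copy()
    for _ in range(20): s=a/(1+ci['k1']*(s@s))
    T=np.linalg.inv(np.array(ci['world_to_cam']));
    return T[:3,3],T[:3,:3]@np.array([s[0],-s[1],-1.])
def onz(ci,u,v,z):
    o,d=ray(ci,u,v); return o+d*(z-o[2])/d[2]
def cloud(ci,d):
    H,W=d.shape; v,u=np.mgrid[0:H,0:W]
    a=np.stack([(u-ci['cx'])/ci['fx'],(v-ci['cy'])/ci['fy']],-1);s=a.copy()
    for _ in range(20): s=a/(1+ci['k1']*(s**2).sum(-1,keepdims=True))
    T=np.linalg.inv(np.array(ci['world_to_cam']))
    P=np.stack([s[...,0]*d,-s[...,1]*d,-d],-1)
    return P@T[:3,:3].T+T[:3,3]
E
python3 - <<'E'
from h import *
for n in ('scene','top','wrist'):
    p,d,ci=snap(n,n+'0.png'); np.savez('/tmp/'+n,p=p,d=d); 
    T=np.linalg.inv(np.array(ci['world_to_cam'])); print(n,T.round(3).tolist(),ci['fx'],ci['k1'],(d>0).mean())
a=[cv2.imread('pics/%s0.png'%n) for n in('scene','top')]
cv2.imwrite('pics/a.png',cv2.resize(np.hstack(a),(800,300)))
print(readout.state())
E
```

```text
scene [[-0.883, 0.414, -0.219, 0.288], [-0.469, -0.789, 0.398, 0.566], [-0.008, 0.454, 0.891, 1.174], [0.0, 0.0, 0.0, 1.0]] 489.5900192469367 -0.04192934345409029 0.9958750406901041
top [[0.026, 0.988, -0.155, 0.428], [-0.999, 0.023, -0.023, 0.059], [-0.019, 0.155, 0.988, 0.946], [0.0, 0.0, 0.0, 1.0]] 354.03439386453573 -0.08844960202712243 0.99578857421875
wrist [[0.27, 0.922, 0.276, 0.251], [-0.963, 0.259, 0.076, -0.63], [-0.002, -0.287, 0.958, 0.372], [0.0, 0.0, 0.0, 1.0]] 310.26821248431946 -0.08248472350982146 0.9958343505859375
{'t': 0.15, 'joint_pos': array([-1.33486622e+00,  2.64615950e-01,  1.60510277e+00, -2.60810670e-05,
        1.27370142e+00, -3.68939215e-02]), 'joint_velocities': array([-0.00080358, -0.00296485, -0.00248877, -0.00095326,  0.00046941,
       -0.00082823]), 'tau': array([ 5.58821648e-04, -5.15907741e+01, -3.67959094e+01, -4.86956174e-05,
        8.06323194e-03,  8.34598950e-06]), 'tool_pos': array([ 0.1817448, -0.6494967,  0.2492009]), 'tool_rot': array([-3.11060745e+00, -4.26988080e-01,  3.23988278e-04]), 'ft_force': array([ 0.09734956, -0.71282827, -0.97073612]), 'moment': array([ 0.01850004,  0.00736382, -0.02398968]), 'grasp_force': 0.0, 'gripper_width': 0.0853562405628294}
```

View pics/top0.png

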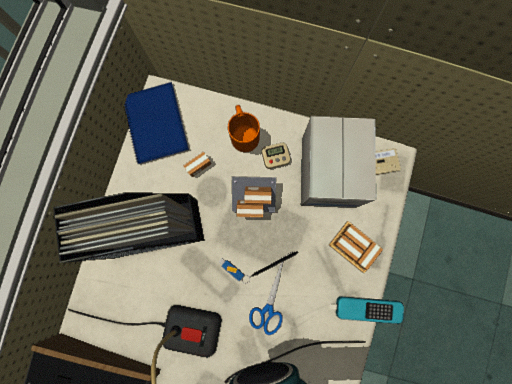

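View pics/scene0.png

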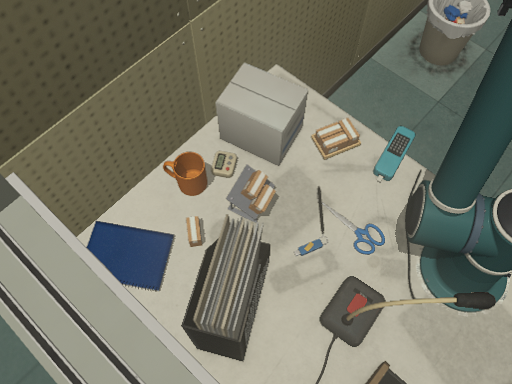

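The top view shows carton c at px (198,163), the stand with a (251,211) and b (257,196), and the tray at (355,246). It also shows the mug (243,130), the timer (276,155), the file (130,225) and the roll carton (340,160). The scene view shows the same objects. Next is a coarse fix from both views.

```bash
cat >> h.py <<'E'
def mask(p,kind):
    hsv=cv2.cvtColor(p,cv2.COLOR_RGB2HSV); h,s,v=[hsv[...,i].astype(int) for i in range(3)]
    if kind=='brown': return ((h>5)&(h<22)&(s>90)&(v>60)).astype(np.uint8)
E
python3 - <<'E'
from h import *
for n in ('top','scene'):
    z=np.load('/tmp/%s.npz'%n); p,d=z['p'],z['d']; ci=eyes.camera_info(n); C=cloud(ci,d)
    m=cv2.morphologyEx(mask(p,'brown'),cv2.MORPH_CLOSE,np.ones((9,9)))
    k,l,st,c=cv2.connectedComponentsWithStats(m)
    for i in range(1,k):
        if st[i,4]>120:
            q=C[(l==i)&(d>0)]
            r=cv2.minAreaRect(np.argwhere(l==i)[:,::-1].astype(np.float32))
            zt=np.percentile(q[:,2],95); t=q[q[:,2]>zt-.006]
            print(n,c[i].round(0),st[i,4],'ztop',zt.round(4),'mean top',t.mean(0).round(4),[cv2.minAreaRect((t[:,:2]*1000).astype(np.float32))])
    if n=='top':
        for u,v in [(243,130),(276,155),(256,198),(203,225),(190,255),(120,225),(305,190),(250,180),(355,330),(355,246)]: print(u,v,p[v,u],C[v,u].round(3))
E
```

```text
top [308.  86.] 39161 ztop 0.2857 mean top [ 0.8477 -0.1076  0.2935] [((850.335693359375, -108.79598999023438), (734.481689453125, 11.82401180267334), 75.07923889160156)]
top [442.  11.] 145 ztop 0.4509 mean top [ 0.8137 -0.2326  0.4489] [((813.08984375, -234.85548400878906), (32.54139709472656, 3.7159268856048584), 72.97066497802734)]
top [496.  18.] 456 ztop 0.4849 mean top [ 0.7998 -0.2855  0.4846] [((796.4595336914062, -297.2991638183594), (43.04043960571289, 4.612791538238525), 75.67664337158203)]
top [252. 138.] 1575 ztop 0.0994 mean top [0.7204 0.1033 0.0986] [((719.5152587890625, 103.19193267822266), (79.91348266601562, 79.7592544555664), 59.406166076660156)]
top [197. 164.] 326 ztop 0.0422 mean top [0.6388 0.2276 0.0397] [((639.1220092773438, 228.19235229492188), (31.26184844970703, 65.60183715820312), 37.10974884033203)]
top [254. 202.] 829 ztop 0.0952 mean top [0.5515 0.0636 0.0931] [((549.35693359375, 63.60280227661133), (24.661623001098633, 65.98704528808594), 1.4710122346878052)]
top [ 48. 320.] 5198 ztop 0.1676 mean top [0.2541 0.4766 0.1889] [((311.0483703613281, 457.
[... 653 characters left out ...]
 [ 0.431 -0.184  0.049]
scene [336. 138.] 1194 ztop 0.0546 mean top [ 0.4292 -0.1921  0.0519] [((430.0826416015625, -193.49305725097656), (102.8068618774414, 64.6115493774414), 52.14167785644531)]
scene [188. 172.] 1312 ztop 0.1002 mean top [0.72   0.107  0.0992] [((718.1607055664062, 103.22820281982422), (78.92057800292969, 84.1437759399414), 64.01934051513672)]
scene [258. 192.] 806 ztop 0.0962 mean top [0.5496 0.0659 0.0944] [((547.5945434570312, 64.61213684082031), (63.4649772644043, 24.005779266357422), 89.65555572509766)]
scene [194. 231.] 342 ztop 0.0442 mean top [0.6357 0.2293 0.0414] [((635.7545166015625, 229.04800415039062), (29.8609561920166, 64.1733627319336), 37.20275115966797)]
```

```bash
cat >> h.py <<'E'
def plan(x,y,z,hd,n=None,frm=None):
    s=readout.state(); p=s['tool_pos'] if frm is None else np.array(frm[:3]); 
    Rm=R.from_rotvec(s['tool_rot']).as_matrix()
    h0=np.degrees(np.arctan2(Rm[1,1],Rm[0,1])) if frm is None else frm[3]
    dh=(hd-h0+180)%360-180; D=np.array([x,y,z])-p
    n=n or int(np.ceil(max(np.linalg.norm(D)/.036,abs(dh)/6.3,1)))
    S=np.zeros((2,2))
    for i in range(n):
        t=np.radians(h0+dh*i/n); S+=np.array([[-np.sin(t),np.cos(t)],[np.cos(t),np.sin(t)]]).T
    d=np.linalg.solve(S,D[:2]*1000)
    print('from',p.round(4),round(h0,2),'rows',n,'each [%.2f,%.2f,%.2f,%.3f]'%(d[0],d[1],-D[2]*1000/n,-dh/n))
E
cat >> h.py <<'E'
def st():
    s=readout.state(); Rm=R.from_rotvec(s['tool_rot']).as_matrix()
    print('t',round(s['t'],2),'tcp',s['tool_pos'].round(4),'hd',round(float(np.degrees(np.arctan2(Rm[1,1],Rm[0,1]))),2),'tilt',Rm[:,2].round(4),'q',s['joint_pos'].round(3),'F',s['ft_force'].round(1),'w',round(s['gripper_width'],4),'g',round(s['grasp_force'],1))
E
python3 - <<'E'
from h import *
st(); plan(.43,-.194,.26,-128)
z=np.load('/tmp/top.npz'); C=cloud(eyes.camera_info('top'),z['d']).reshape(-1,3)
f=C[(C[:,2]>.2)&(C[:,1]>.15)&(C[:,1]<.45)&(C[:,0]>.25)&(C[:,0]<.62)&(C[:,2]<.3)]
print(f.min(0),f.max(0),cv2.minAreaRect((f[:,:2]*1000).astype(np.float32)))
r=C[(C[:,2]>.15)&(C[:,1]<0)&(C[:,0]>.4)&(C[:,0]<.8)&(C[:,2]<.19)]
print(cv2.minAreaRect((r[:,:2]*1000).astype(np.float32)))
E
```

```text
t 0.15 tcp [ 0.1817 -0.6495  0.2492] hd -74.37 tilt [-5.0e-04  1.8e-03 -1.0e+00] q [-1.335  0.265  1.605 -0.     1.274 -0.037] F [ 0.1 -0.7 -1. ] w 0.0854 g 0.0
from [ 0.1817 -0.6495  0.2492] -74.37 rows 15 each [11.79,-33.88,-0.72,3.575]
[0.38141561 0.22718029 0.20001797] [0.533245   0.44998047 0.29259105] ((460.6330871582031, 347.4870910644531), (114.27047729492188, 230.2026824951172), 13.35847282409668)
((682.6535034179688, -285.7221374511719), (226.7091064453125, 538.376953125), 18.608469009399414)
```

```bash
python3 -m creep '[[[11.8,-33.9,-0.7,3.575,85],[11.8,-33.9,-0.7,3.575,85],[11.8,-33.9,-0.7,3.575,85],[11.8,-33.9,-0.7,3.575,85],[11.8,-33.9,-0.7,3.575,85],[11.8,-33.9,-0.7,3.575,85],[11.8,-33.9,-0.7,3.575,85],[11.8,-33.9,-0.7,3.575,85],[11.8,-33.9,-0.7,3.575,85],[11.8,-33.9,-0.7,3.575,85],[11.8,-33.9,-0.7,3.575,85],[11.8,-33.9,-0.7,3.575,85],[11.8,-33.9,-0.7,3.575,85],[11.8,-33.9,-0.7,3.575,85],[11.8,-33.9,-0.7,3.575,85],[0,0,0,0,85],[0,0,0,0,85]]]'
python3 - <<'E'
from h import *
st()
p,d,ci=snap('wrist','w1.png'); np.savez('/tmp/w1',p=p,d=d,T=ci['world_to_cam']); C=cloud(ci,d)
m=mask(p,'brown'); t=C[(C[...,2]>.042)&(C[...,2]<.06)&(d>0)]
print(np.median(t[:,2]),cv2.minAreaRect((t[:,:2]*1000).astype(np.float32)),len(t))
p,d,ci2=snap('top'); C=cloud(ci2,d); 
E
```

```text
t: 1.57
tool_pos: [0.431, -0.193, 0.2605]
tool_rot: [2.973, -1.016, -0.001]
ft_force: [-0.4, -0.5, -1.2]
gripper_width: 0.0849
grasp_force: 0.0
t 1.57 tcp [ 0.431  -0.193   0.2605] hd -127.73 tilt [-8.e-04  2.e-04 -1.e+00] q [-0.474 -0.134  2.007 -0.     1.269  1.756] F [-0.4 -0.5 -1.2] w 0.0849 g 0.0
0.049567581522447834 ((462.4100341796875, -17.147064208984375), (265.22149658203125, 443.47344970703125), 13.283653259277344) 6342
```

View pics/w1.png

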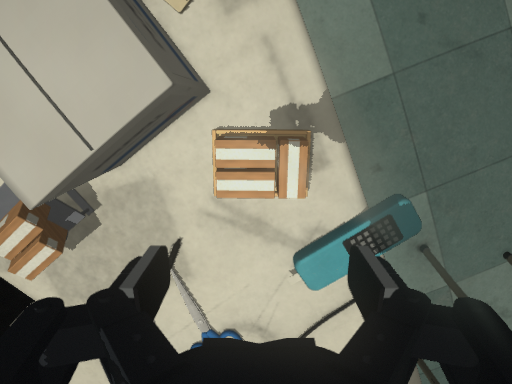

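The wrist view shows the first layer at px (262,168), with the crosswise carton at the right end (293,168). Image right is tool +y, so tray x heads about -128°.

```bash
cat >> h.py <<'E'
def boxes(C,d,zlo,zhi,cx,cy,r=.09):
    t=C[(d>0)&(C[...,2]>zlo)&(C[...,2]<zhi)&(np.hypot(C[...,0]-cx,C[...,1]-cy)<r)]
    (c,s,a)=cv2.minAreaRect((t[:,:2]*1000).astype(np.float32)); 
    if s[0]<s[1]: s=s[::-1]; a+=90
    return np.round(c,1),np.round(s,1),round(((a+90)%180-90),2),round(float(np.median(t[:,2]))*1000,1),len(t)
def tri(c1,p1,c2,p2):
    o,d=ray(c1,*p1);q,e=ray(c2,*p2); A=np.stack([d,-e],1); s=np.linalg.lstsq(A,q-o,rcond=None)[0]
    a,b=o+d*s[0],q+e*s[1]; return (a+b)/2,np.linalg.norm(a-b)
E
python3 - <<'E'
from h import *
w=np.load('/tmp/w1.npz'); ci=dict(eyes.camera_info('wrist')); ci['world_to_cam']=w['T']
C=cloud(ci,w['d']); print('wrist',boxes(C,w['d'],.044,.056,.43,-.193))
z=np.load('/tmp/top.npz'); ct=eyes.camera_info('top'); Ct=cloud(ct,z['d']); print('top',boxes(Ct,z['d'],.044,.058,.43,-.193))
z2=np.load('/tmp/scene.npz'); cs=eyes.camera_info('scene'); print('scene',boxes(cloud(cs,z2['d']),z2['d'],.044,.06,.43,-.193))
# triangulate centroid of the white tapes of the layer, wrist x top
def tapes(p,u0,u1,v0,v1):
    hsv=cv2.cvtColor(p,cv2.COLOR_RGB2HSV); m=((hsv[...,1]<45)&(hsv[...,2]>190)).astype(np.uint8); M=np.zeros_like(m); M[v0:v1,u0:u1]=m[v0:v1,u0:u1]
    k,l,s,c=cv2.connectedComponentsWithStats(M); i=[j for j in range(1,k) if s[j,4]>25]; return [(c[j].round(1),s[j,4]) for j in i]
a=tapes(w['p'],205,312,128,200); b=tapes(z['p'],328,384,220,272); print(a,b)
for x,_ in a:
    for y,_ in b:
        P,e=tri(ci,x,ct,y)
        if e<.008 and .03<P[2]<.07: print(P.round(4),e.round(4))
E
```

```text
wrist (array([ 428.5, -195.1]), array([101.5,  66.8]), 52.01, 49.6, 5042)
top (array([ 430.1, -193.8]), array([101.7,  67.1]), 52.06, 49.6, 997)
scene (array([ 431. , -194.8]), array([103.4,  69.3]), 51.76, 51.3, 780)
[(array([208.2, 163.9]), np.int32(521)), (array([292.1, 176.5]), np.int32(685)), (array([245.6, 153.8]), np.int32(617)), (array([244.9, 184.8]), np.int32(563))] [(array([354.1, 226.7]), np.int32(551)), (array([357.9, 236.7]), np.int32(111)), (array([349.5, 247.6]), np.int32(116)), (array([370.2, 255.5]), np.int32(114)), (array([343. , 262.9]), np.int32(214))]
[ 0.4073 -0.2179  0.0673] 0.003
[ 0.4537 -0.1922  0.0495] 0.002
[ 0.4265 -0.1703  0.0502] 0.001
```

```bash
python3 - <<'E'
from h import *
plan(.639,.228,.25,-53,15)
E
```

```text
from [ 0.4296 -0.1943  0.2603] -127.93 rows 15 each [13.42,-30.99,0.69,-4.995]
```

```bash
python3 -m creep '[[[13.4,-31,0.7,-5,85],[13.4,-31,0.7,-5,85],[13.4,-31,0.7,-5,85],[13.4,-31,0.7,-5,85],[13.4,-31,0.7,-5,85],[13.4,-31,0.7,-5,85],[13.4,-31,0.7,-5,85],[13.4,-31,0.7,-5,85],[13.4,-31,0.7,-5,85],[13.4,-31,0.7,-5,85],[13.4,-31,0.7,-5,85],[13.4,-31,0.7,-5,85],[13.4,-31,0.7,-5,85],[13.4,-31,0.7,-5,85],[13.4,-31,0.7,-5,85],[0,0,0,0,85],[0,0,0,0,85],[0,0,0,0,85]]]'
python3 - <<'E'
from h import *
st()
p,d,ci=snap('wrist','w2.png'); C=cloud(ci,d); print(boxes(C,d,.034,.046,.639,.228,.06))
z=np.load('/tmp/top.npz'); ct=eyes.camera_info('top'); print('top',boxes(cloud(ct,z['d']),z['d'],.034,.046,.639,.228,.06))
p,d,ci=snap('top','t2.png'); C=cloud(ci,d).reshape(-1,3); C=C[d.ravel()>0]
# arm cross sections perpendicular to arm heading, plus file corner
h=np.radians(19.6); L=C[:,0]*np.cos(h)+C[:,1]*np.sin(h); W=-C[:,0]*np.sin(h)+C[:,1]*np.cos(h)
for l in np.arange(.3,.72,.04):
    k=(abs(L-l)<.006)&(C[:,2]>.18); a=k&(abs(W)<.12); print(round(l,2),[(round(w,3),round(zz,3)) for w,zz in sorted(zip(W[a],C[a,2]))[::max(1,a.sum()//7)]])
E
```

```text
t: 3.17
tool_pos: [0.6397, 0.2262, 0.2501]
tool_rot: [2.979, 0.994, -0.001]
ft_force: [0.6, -1.3, 0.3]
gripper_width: 0.085
grasp_force: 0.0
t 3.17 tcp [0.6397 0.2262 0.2501] hd -53.1 tilt [-4.0e-04 -1.1e-03 -1.0e+00] q [ 3.040e-01  2.710e-01  1.596e+00 -1.000e-03  1.276e+00  1.231e+00] F [ 0.6 -1.3  0.3] w 0.085 g 0.0
(array([637.5, 228.3]), array([66.7, 31.2]), -53.03, 39.6, 1698)
top (array([639. , 228.4]), array([66.6, 32.6]), -54.23, 39.7, 301)
0.3 []
0.34 [(np.float64(-0.04), np.float64(0.683)), (np.float64(-0.039), np.float64(0.683)), (np.float64(-0.039), np.float64(0.689)), (np.float64(-0.039), np.float64(0.692)), (np.float64(-0.038), np.float64(0.694)), (np.float64(-0.037), np.float64(0.695)), (np.float64(-0.036), np.float64(0.699))]
0.38 [(np.float64(-0.041), np.float64(0.672)), (np.float64(-0.031), np.float64(0.703)), (np.float64(-0.02), np.float64(0.715)), (np.float64(-0.009), np.float64(0.718)), (np.float64(0.002), np.float64(0.723)), (np.float64(0.014), np.float64(0.723)), (np.float64(0.029), np.float64(0.721)), (np.float64(0.055), np.float64(0.698))]
0.42 [(np.float64(
[... 1869 characters left out ...]
, (np.float64(0.049), np.float64(0.607)), (np.float64(0.056), np.float64(0.602))]
0.66 [(np.float64(-0.069), np.float64(0.579)), (np.float64(-0.051), np.float64(0.617)), (np.float64(-0.03), np.float64(0.615)), (np.float64(-0.009), np.float64(0.612)), (np.float64(0.012), np.float64(0.613)), (np.float64(0.028), np.float64(0.404)), (np.float64(0.041), np.float64(0.608)), (np.float64(0.063), np.float64(0.347))]
0.7 [(np.float64(-0.072), np.float64(0.296)), (np.float64(-0.055), np.float64(0.614)), (np.float64(-0.043), np.float64(0.346)), (np.float64(-0.023), np.float64(0.611)), (np.float64(-0.002), np.float64(0.613)), (np.float64(0.018), np.float64(0.613)), (np.float64(0.039), np.float64(0.616))]
```

View pics/t2.png

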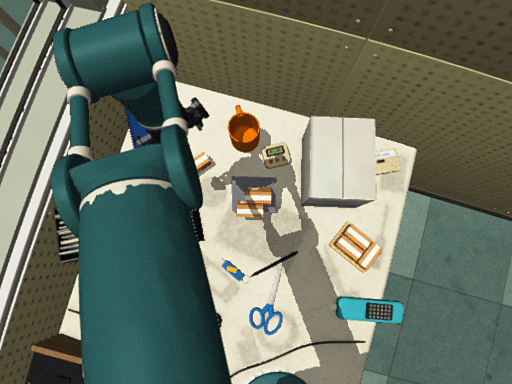

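The top view shows the forearm's underside passing above the file (px 60-200, 195-258), so descending on c at (198,163) is safe.

```bash
python3 - <<'E'
from h import *
plan(.638,.2283,.028,-53.0,8)
E
```

```text
from [0.6399 0.2258 0.2503] -53.15 rows 8 each [-0.00,-0.39,27.78,-0.019]
```

```bash
python3 -m creep '[[[0,-1,33,0,85],[0,-1,33,0,85],[0,-1,33,0,85],[0,0,33,0,85],[0,0,33,0,85],[0,0,30,0,85],[0,0,18,0,85],[0,0,9,0,85],[0,0,0,0,60],[0,0,0,0,60],[0,0,0,0,60],[0,0,0,0,60],[0,0,0,0,60],[0,0,0,0,60]]]' 45
python3 -c "
from h import *
st(); plan(.4296+.02,-.1945,.13,-128,16)"
```

```text
t: 4.43
tool_pos: [0.6386, 0.2307, 0.0296]
tool_rot: [2.979, 0.997, 0.003]
ft_force: [0.3, -0.2, -0.2]
gripper_width: 0.065
grasp_force: 51.7
t 4.43 tcp [0.6386 0.2307 0.0296] hd -52.99 tilt [ 2.e-03  6.e-04 -1.e+00] q [0.31  0.471 1.763 0.    0.906 1.235] F [ 0.3 -0.2 -0.2] w 0.065 g 51.7
from [0.6386 0.2307 0.0296] -52.99 rows 16 each [-13.61,28.14,-6.27,4.688]
```

```bash
python3 -m creep '[[[0,0,-10,0,60],[0,0,-30,0,60],[0,0,-38,0,60],[0,0,-38,0,60],[0,0,-38,0,60],[0,0,-38,0,60],[0,0,-30,0,60],[0,0,-8,0,60]]]' 45
python3 -c "
from h import *
st(); plan(.4338,-.2201,.20,-128,17,(.6386,.2307,.26,-53))"
```

```text
t: 5.1
tool_pos: [0.6407, 0.2316, 0.2675]
tool_rot: [2.979, 0.997, 0.02]
ft_force: [0.9, -0.0, 0.3]
gripper_width: 0.0652
grasp_force: 51.9
t 5.1 tcp [0.6407 0.2316 0.2675] hd -52.98 tilt [ 0.012   0.0039 -0.9999] q [0.31  0.258 1.579 0.    1.291 1.235] F [ 0.9 -0.   0.3] w 0.0652 g 51.9
from [0.6386 0.2307 0.26  ] -53 rows 17 each [-13.79,28.10,3.53,4.412]
```

```bash
python3 -m creep '[[[-13.8,28.1,0,4.41,60],[-13.8,28.1,0,4.41,60],[-13.8,28.1,0,4.41,60],[-13.8,28.1,0,4.41,60],[-13.8,28.1,0,4.41,60],[-13.8,28.1,0,4.41,60],[-13.8,28.1,0,4.41,60],[-13.8,28.1,0,4.41,60],[-13.8,28.1,0,4.41,60],[-13.8,28.1,0,4.41,60],[-13.8,28.1,0,4.41,60],[-13.8,28.1,0,4.41,60],[-13.8,28.1,0,4.41,60],[-13.8,28.1,5,4.41,60],[-13.8,28.1,10,4.41,60],[-13.8,28.1,15,4.41,60],[-13.8,28.1,20,4.41,60],[0,0,35,0,60],[0,0,35,0,60],[0,0,20,0,60]]]' 45
python3 -m creep '[[[0,0,0,0,60],[0,0,0,0,60],[0,0,0,0,60]]]'
python3 - <<'E'
from h import *
st()
p,d,ci=snap('wrist','w3.png'); C=cloud(ci,d)
print('layer',boxes(C,d,.044,.056,.43,-.194,.075)); 
print('held',boxes(C,d,.115,.15,.4338,-.22,.07))
E
```

```text
t: 6.77
tool_pos: [0.4299, -0.2194, 0.1146]
tool_rot: [-2.969, 1.024, 0.007]
ft_force: [-0.3, 1.5, -1.6]
gripper_width: 0.065
grasp_force: 51.9
t: 7.02
tool_pos: [0.4339, -0.2208, 0.1196]
tool_rot: [2.971, -1.021, 0.003]
ft_force: [-0.1, -0.4, -0.6]
gripper_width: 0.0653
grasp_force: 51.9
t 7.02 tcp [ 0.4339 -0.2208  0.1196] hd -127.95 tilt [ 1.6e-03 -9.0e-04 -1.0e+00] q [-0.522  0.03   2.129 -0.     0.981  1.711] F [-0.1 -0.4 -0.6] w 0.0653 g 51.9
layer (array([ 439.6, -203.5]), array([101.8,  39.6]), 52.56, 49.5, 4178)
held (array([ 432.9, -220.5]), array([109.9,  32.1]), 52.5, 130.6, 15290)
```

View pics/w3.png

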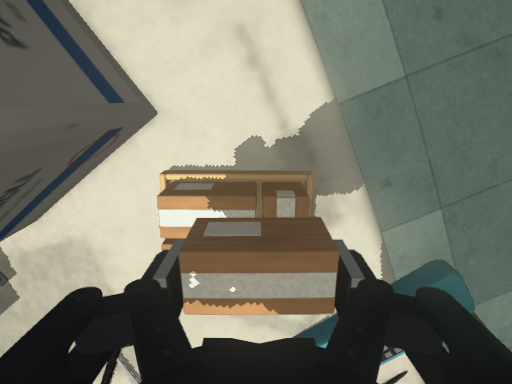

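The held carton (px 190-335, 218-312) hangs level over the layer. The layer's far side and both ends show at px (160-312, 180-240), so I can measure the offset within this one view.

```bash
cat >> h.py <<'E'
def ext(C,d,p,zlo,zhi,hd=-128.,c=(.4293,-.1944),r=.08,pc=.7):
    h=np.radians(hd); hsv=cv2.cvtColor(p,cv2.COLOR_RGB2HSV); ok=(hsv[...,2]>75)
    k=(d>0)&ok&(C[...,2]>zlo)&(C[...,2]<zhi)&(np.hypot(C[...,0]-c[0],C[...,1]-c[1])<r); q=C[k]
    x,y=q[:,0]-c[0],q[:,1]-c[1]; U=(x*np.cos(h)+y*np.sin(h))*1e3; V=(-x*np.sin(h)+y*np.cos(h))*1e3
    f=lambda a:[round(float(np.percentile(a,s)),1) for s in (pc,100-pc)]
    # slope of the +V edge
    b=np.arange(np.percentile(U,5),np.percentile(U,95),4); e=[(t,V[abs(U-t)<2].max()) for t in b if (abs(U-t)<2).sum()>8]
    sl=np.polyfit(*np.array(e).T,1)[0] if len(e)>3 else 0
    b=np.arange(np.percentile(V,5),np.percentile(V,95),4); e=[(t,U[abs(V-t)<2].max()) for t in b if (abs(V-t)<2).sum()>8]
    s2=np.polyfit(*np.array(e).T,1)[0] if len(e)>3 else 0
    print('u',f(U),'v',f(V),'z',round(float(np.median(q[:,2]))*1e3,1),'edge deg',round(np.degrees(np.arctan(sl)),2),round(-np.degrees(np.arctan(s2)),2),len(q))
E
python3 - <<'E'
from h import *
st()
p,d,ci=snap('wrist'); C=cloud(ci,d)
print('layer');ext(C,d,p,.046,.053,r=.075)
print('held');ext(C,d,p,.126,.134)
E
```

```text
t 7.07 tcp [ 0.4345 -0.221   0.1203] hd -127.94 tilt [ 0.003  -0.0017 -1.    ] q [-0.522  0.029  2.128  0.     0.981  1.711] F [ 0.1 -0.8  0.1] w 0.0653 g 51.9
layer
u [-49.0, 50.4] v [-3.0, 33.0] z 49.5 edge deg -0.18 -76.79 3903
held
u [-17.7, 53.9] v [4.5, 35.3] z 131.3 edge deg 0.28 -11.77 10811
```

```bash
python3 -m creep '[[[-1.2,0,10,0.4,60],[-1,0,12,0,60],[0,0,8,0,60],[0,0,4,0,60],[0,0,0,0,60],[0,0,0,0,60],[0,0,0,0,60]]]' 45
python3 - <<'E'
from h import *
st()
p,d,ci=snap('wrist'); C=cloud(ci,d)
print('layer');ext(C,d,p,.046,.053,r=.075)
print('held');ext(C,d,p,.090,.105)
E
```

```text
t: 7.7
tool_pos: [0.4317, -0.2193, 0.0847]
tool_rot: [2.967, -1.032, 0.001]
ft_force: [0.2, 0.0, -1.6]
gripper_width: 0.0653
grasp_force: 51.9
t 7.7 tcp [ 0.4317 -0.2193  0.0847] hd -128.37 tilt [ 8.e-04 -4.e-04 -1.e+00] q [-0.521  0.073  2.159  0.     0.908  1.719] F [ 0.2  0.  -1.6] w 0.0653 g 51.9
layer
u [-49.1, 49.6] v [-2.6, 33.1] z 49.4 edge deg -0.2 -75.01 3225
held
u [-19.2, 55.9] v [1.3, 31.9] z 95.8 edge deg -0.05 -12.27 11108
```

```bash
python3 -m creep '[[[0.8,0,2,0,60],[0,0,2,0,60],[0,0,1,0,60],[0,0,0,0,60],[0,0,0,0,60]]]' 45
python3 - <<'E'
from h import *
st()
p,d,ci=snap('wrist'); C=cloud(ci,d)
print('layer');ext(C,d,p,.046,.053,r=.075)
print('held');ext(C,d,p,.085,.099)
E
```

```text
t: 8.17
tool_pos: [0.4318, -0.2195, 0.0792]
tool_rot: [-2.967, 1.032, 0.001]
ft_force: [0.5, -0.2, -1.5]
gripper_width: 0.0652
grasp_force: 51.9
t 8.17 tcp [ 0.4318 -0.2195  0.0792] hd -128.37 tilt [-3.e-04  1.e-04 -1.e+00] q [-0.522  0.082  2.162 -0.     0.898  1.719] F [ 0.5 -0.2 -1.5] w 0.0652 g 51.9
layer
u [-49.1, 49.5] v [-32.7, 33.1] z 49.4 edge deg -0.03 -7.29 3316
held
u [-18.8, 55.9] v [1.4, 32.1] z 90.2 edge deg 0.13 -12.02 10970
```

```bash
python3 -m creep '[[[0,0,0,0,70],[0,0,0,0,75],[0,0,0,0,80],[0,0,0,0,84],[0,0,-6,0,84],[0,0,-15,0,84],[0,0,-30,0,84],[0,0,-35,0,84],[0,0,-35,0,84],[0,0,-35,0,84],[0,0,-20,0,84],[0,0,0,0,84],[0,0,0,0,84],[0,0,0,0,84]]]' 25
python3 - <<'E'
from h import *
st()
p,d,ci=snap('wrist'); C=cloud(ci,d)
print('layer');ext(C,d,p,.046,.053,r=.075)
print('placed');ext(C,d,p,.085,.094)
p,d,ci=snap('top','t4.png'); C=cloud(ci,d); np.savez('/tmp/t4',p=p,d=d)
print('layer');ext(C,d,p,.046,.053,r=.075)
print('placed');ext(C,d,p,.085,.094)
print('b?',boxes(C,d,.08,.11,.55,.064,.08))
plan(.55,.064,.24,-90)
E
```

```text
t: 9.38
tool_pos: [0.4314, -0.2192, 0.2547]
tool_rot: [-2.967, 1.032, 0.001]
ft_force: [-0.4, 1.0, -0.7]
gripper_width: 0.0841
grasp_force: 0.0
t 9.38 tcp [ 0.4314 -0.2192  0.2547] hd -128.37 tilt [-8.e-04  5.e-04 -1.e+00] q [-0.522 -0.106  1.993 -0.     1.255  1.719] F [-0.4  1.  -0.7] w 0.0841 g 0.0
layer
u [-49.3, 50.2] v [-32.5, 32.7] z 49.6 edge deg -0.1 56.56 2733
placed
u [-14.1, 51.3] v [1.0, 31.8] z 89.6 edge deg 0.27 -0.76 2197
layer
u [-51.1, 48.3] v [-32.5, 32.6] z 49.7 edge deg -25.47 55.86 673
placed
u [-14.8, 49.9] v [1.4, 33.0] z 89.8 edge deg 1.66 -4.14 356
b? (array([543.1,  68.4]), array([76.4, 44.8]), -88.57, 89.6, 399)
from [ 0.4308 -0.2189  0.2535] -128.36 rows 9 each [0.92,-34.73,1.50,-4.263]
```

```bash
python3 -m creep '[[[0.9,-31.2,1.3,-3.84,84],[0.9,-31.2,1.3,-3.84,84],[0.9,-31.2,1.3,-3.84,84],[0.9,-31.2,1.3,-3.84,84],[0.9,-31.2,1.3,-3.84,84],[0.9,-31.2,1.3,-3.84,84],[0.9,-31.2,1.3,-3.84,84],[0.9,-31.2,1.3,-3.84,84],[0.9,-31.2,1.3,-3.84,84],[0.9,-31.2,1.3,-3.84,84],[0,0,0,0,84],[0,0,0,0,84],[0,0,0,0,84],[0,0,0,0,84]]]' 25
python3 - <<'E'
from h import *
st()
p,d,ci=snap('wrist','w5.png'); C=cloud(ci,d); np.savez('/tmp/w5',p=p,d=d,T=ci['world_to_cam'])
m=(d>0)&(C[...,2]>.05)&(C[...,2]<.14)&(np.hypot(C[...,0]-.545,C[...,1]-.065)<.08)&(mask(p,'brown')>0)
q=C[m]; print(len(q),q.min(0).round(4),q.max(0).round(4))
# profile along x at the middle of y
for y in (.05,.065,.08):
  k=(abs(C[...,1]-y)<.004)&(C[...,2]>.02)&(abs(C[...,0]-.55)<.08); t=C[k]; o=np.argsort(t[:,0])[::max(1,k.sum()//22)]; print([(round(a*1e3),round(b*1e3)) for a,b in t[o][:,[0,2]]])
E
```

```text
t: 10.65
tool_pos: [0.5498, 0.0621, 0.2414]
tool_rot: [3.141, -0.001, -0.003]
ft_force: [-0.8, -1.2, -0.7]
gripper_width: 0.0837
grasp_force: 0.0
t 10.65 tcp [0.5498 0.0621 0.2414] hd -90.04 tilt [-1.7e-03 -5.0e-04 -1.0e+00] q [ 0.068  0.041  1.875 -0.     1.227  1.639] F [-0.8 -1.2 -0.7] w 0.0837 g 0.0
3681 [0.4977 0.031  0.0501] [0.5739 0.116  0.0976]
[(497, 65), (530, 82), (545, 91), (557, 93), (559, 298), (559, 295), (560, 300), (560, 301), (560, 305), (560, 301), (560, 305), (560, 308), (560, 302), (561, 301), (561, 307), (562, 86), (568, 317), (568, 316), (569, 317), (569, 318), (571, 67), (584, 65), (597, 71)]
[(496, 64), (519, 77), (540, 89), (556, 95), (559, 297), (560, 305), (560, 300), (560, 306), (560, 304), (560, 310), (560, 304), (561, 300), (561, 307), (561, 309), (567, 77), (581, 66), (598, 71), (622, 364), (622, 364), (622, 364), (622, 364), (622, 364), (622, 364)]
[(496, 64), (515, 75), (530, 84), (545, 90), (557, 95), (559, 299), (560, 305), (560, 296), (560, 301), (561, 86), (565, 309), (566, 308), (566, 312), (567, 313), (567, 310), (568, 317), (568, 315), (569, 318), (569, 316), (569, 318), (572, 66), (585, 66), (597, 72)]
```

View pics/w5.png

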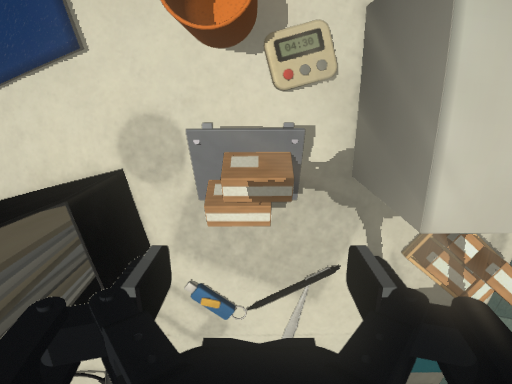

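b is at px (221-293, 152-200) and a at px (206-271, 182-226), with b shifted to the right (-y). Nothing stands beside their ends on the stand.

```bash
cat > s.py <<'E'
from h import *
def stand(C,d,p,hd=0):
    hsv=cv2.cvtColor(p,cv2.COLOR_RGB2HSV)
    k=(d>0)&(hsv[...,2]>70)&(abs(C[...,0]-.535)<.06)&(abs(C[...,1]-.068)<.07)&(C[...,2]>.05)&(C[...,2]<.11); q=C[k]
    n=np.array([-np.sin(np.radians(28)),0,np.cos(np.radians(28))]); s=np.array([np.cos(np.radians(28)),0,np.sin(np.radians(28))])
    N=q@n; S=q@s; h,e=np.histogram(N,bins=np.arange(-.3,.1,.001)); i=h.argmax(); N0=np.median(N[abs(N-e[i]-.0005)<.003])
    t=abs(N-N0)<.003; S=S[t]*1e3;Y=q[t,1]*1e3
    hh,ee=np.histogram(S,bins=np.arange(S.min(),S.max(),3)); print('N0',N0*1e3,'S hist',[(int(a),int(b)) for a,b in zip(ee,hh)])
    return S,Y,N0*1e3
E
python3 - <<'E'
from s import *
w=np.load('/tmp/w5.npz'); ci=eyes.camera_info('wrist'); ci['world_to_cam']=w['T']
z=np.load('/tmp/t4.npz'); ct=eyes.camera_info('top')
for n,c,d,p in (('wrist',ci,w['d'],w['p']),('top',ct,z['d'],z['p'])):
    C=cloud(c,d); S,Y,N0=stand(C,d,p)
    hi=np.percentile(S,99.5); lo=np.percentile(S,.5)
    for nm,k in (('b',(S>hi-29)),('a',S<lo+29)):
        r=cv2.minAreaRect(np.stack([S[k],Y[k]],1).astype(np.float32)); print(n,nm,'S',np.percentile(S[k],[.5,99.5]).round(1),'Y',np.percentile(Y[k],[.7,99.3]).round(1),'ang',round(r[2],2))
    for nm,sc in (('b',hi-15.5),('a',lo+15.5)):
        c28,s28=np.cos(np.radians(28)),np.sin(np.radians(28)); N=N0-20; print(n,nm,'centre x',round(sc*c28-N*s28,1),'z',round(sc*s28+N*c28,1))
E
```

```text
N0 -175.5624722080113 S hist [(468, 98), (471, 116), (474, 122), (477, 107), (480, 130), (483, 129), (486, 140), (489, 144), (492, 134), (495, 142), (498, 211), (501, 1), (504, 44), (507, 150), (510, 159), (513, 139), (516, 163), (519, 166), (522, 172), (525, 190), (528, 171), (531, 189)]
wrist b S [507.6 536.6] Y [31.1 95.8] ang 0.11
wrist a S [468.4 497.7] Y [ 50.3 115.5] ang 0.04
wrist b centre x 551.8 z 71.9
wrist a centre x 519.5 z 54.7
N0 -176.6335162907485 S hist [(470, 25), (473, 28), (476, 25), (479, 29), (482, 29), (485, 30), (488, 29), (491, 30), (494, 25), (497, 27), (500, 21), (503, 1), (506, 17), (509, 31), (512, 29), (515, 31), (518, 28), (521, 29), (524, 29), (527, 33), (530, 34), (533, 33)]
top b S [509.4 538.5] Y [30.5 96.6] ang 0.11
top a S [470.9 499.7] Y [ 51.4 116.1] ang 1.38
top b centre x 554.0 z 71.8
top a centre x 521.9 z 54.8
```

```bash
python3 - <<'E'
from h import *
plan(.556,.0635,.082,-90,6)
ct=eyes.camera_info('top')
for u,v in [(298,252),(252,277),(248,282),(285,262),(302,205),(278,218),(233,218),(233,178),(315,235)]: print(u,v,onz(ct,u,v,0).round(3))
E
```

```text
from [0.55   0.0619 0.2417] -90.06 rows 6 each [1.01,-0.27,26.62,-0.011]
298 252 [ 0.413 -0.046  0.   ]
252 277 [0.345 0.073 0.   ]
248 282 [0.332 0.083 0.   ]
285 262 [ 0.386 -0.012  0.   ]
302 205 [ 0.538 -0.056  0.   ]
278 218 [0.501 0.008 0.   ]
233 218 [0.498 0.128 0.   ]
233 178 [0.607 0.132 0.   ]
315 235 [ 0.458 -0.091  0.   ]
```

```bash
python3 -m creep '[[[2,-0.5,33,0,84],[2,-0.5,33,0,84],[2,-0.5,33,0,84],[0,0,30,0,84],[0,0,20,0,84],[0,0,10,0,84],[0,0,0,0,84],[0,0,0,0,84],[0,0,0,0,60],[0,0,0,0,60],[0,0,0,0,60],[0,0,0,0,60],[0,0,0,0,60],[0,0,0,0,60]]]' 45
python3 -c "
from h import *
st()"
```

```text
t: 11.87
tool_pos: [0.5584, 0.0645, 0.086]
tool_rot: [3.141, 0.001, 0.008]
ft_force: [-0.4, -1.7, 5.7]
gripper_width: 0.065
grasp_force: 50.7
t 11.87 tcp [0.5584 0.0645 0.086 ] hd -89.96 tilt [ 4.8e-03 -1.0e-04 -1.0e+00] q [ 7.100e-02  2.080e-01  2.000e+00 -1.000e-03  9.290e-01  1.641e+00] F [-0.4 -1.7  5.7] w 0.065 g 50.7
```

```bash
python3 -m creep '[[[0,0,-6,0,60],[0,0,-15,0,60],[0,0,-30,0,60],[0,0,-35,0,60],[0,0,-15,0,60],[0,0,0,0,60],[0,0,0,0,60],[0,0,0,0,60]]]' 45
python3 - <<'E'
from h import *
st()
p,d,ci=snap('wrist','w6.png'); C=cloud(ci,d)
k=(abs(C[...,1]-.0645)<.012)&(abs(C[...,0]-.55)<.05)&(C[...,2]>.12)&(C[...,2]<.26)&(d>0); t=C[k]; o=np.argsort(t[:,0])[::max(1,k.sum()//24)]; print([(round(a*1e3),round(b*1e3)) for a,b in t[o][:,[0,2]]])
plan(.462,-.045,.13,-90)
E
```

```text
t: 12.53
tool_pos: [0.5551, 0.0646, 0.183]
tool_rot: [3.142, 0.001, -0.004]
ft_force: [0.5, -0.5, -1.8]
gripper_width: 0.065
grasp_force: 50.4
t 12.53 tcp [0.5551 0.0646 0.183 ] hd -89.96 tilt [-2.2e-03 -1.0e-04 -1.0e+00] q [0.071 0.099 1.925 0.    1.119 1.641] F [ 0.5 -0.5 -1.8] w 0.065 g 50.4
[(525, 178), (534, 184), (542, 188), (547, 191), (552, 191), (554, 189), (556, 185), (558, 183), (559, 184), (561, 174), (563, 174), (564, 237), (565, 238), (565, 238), (565, 249), (565, 243), (566, 245), (566, 243), (566, 248), (566, 243), (566, 250), (566, 249), (567, 166), (570, 162), (575, 260)]
from [0.5547 0.0645 0.1823] -89.96 rows 5 each [-18.55,21.90,10.45,0.008]
```

View pics/w6.png

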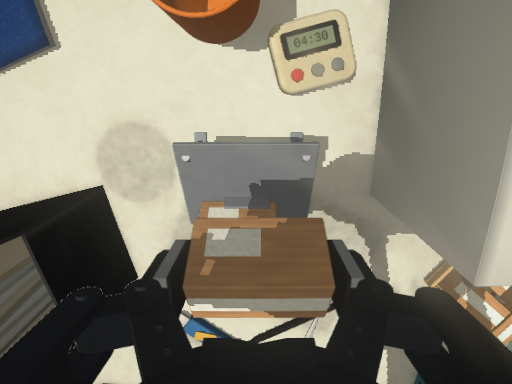

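b is held at px (188-335, 218-318), still tilted about 28°. Next I flatten it on the free worktop.

```bash
python3 -m creep '[[[-18.3,18.3,0,0,60],[-18.3,18.3,0,0,60],[-18.3,18.3,0,0,60],[-18.3,18.3,0,0,60],[-18.3,18.3,20,0,60],[-18.3,18.3,30,0,60],[0,0,30,0,60],[0,0,25,0,60],[0,0,18,0,60],[0,0,0,0,60],[0,0,0,0,60],[0,0,0,0,60],[0,0,0,0,60]]]' 45
python3 - <<'E'
from h import *
st()
p,d,ci=snap('wrist'); C=cloud(ci,d); s=readout.state()['tool_pos']
k=(abs(C[...,1]-s[1])<.012)&(abs(C[...,0]-s[0]+.005)<.04)&(C[...,2]>.0)&(C[...,2]<.1)&(d>0); t=C[k]; o=np.argsort(t[:,0])[::max(1,k.sum()//24)]; print([(round(a*1e3),round(b*1e3)) for a,b in t[o][:,[0,2]]])
E
```

```text
t: 13.67
tool_pos: [0.4478, -0.0454, 0.0624]
tool_rot: [3.141, 0.001, 0.003]
ft_force: [0.4, 0.2, -1.1]
gripper_width: 0.0647
grasp_force: 50.6
t 13.67 tcp [ 0.4478 -0.0454  0.0624] hd -89.95 tilt [ 2.1e-03 -3.0e-04 -1.0e+00] q [-0.156  0.043  2.243 -0.     0.854  1.414] F [ 0.4  0.2 -1.1] w 0.0647 g 50.6
[(418, 58), (423, 62), (428, 64), (432, 66), (436, 68), (439, 70), (443, 72), (445, 72), (446, 70), (447, 69), (448, 68), (449, 65), (450, 65), (451, 62), (452, 58), (453, 57), (454, 57), (455, 54), (457, 52), (458, 48), (459, 46), (460, 43), (462, 0), (464, 39), (482, 0)]
```

```bash
python3 -m creep '[[[0,0,12,0,60],[0,0,8,0,60],[0,0,2,0,60],[0,0,0,0,60],[2.8,0,1.5,0,60],[2.8,0,1.5,0,60],[2.6,0,1.6,0,60],[2.6,0,1.7,0,60],[2.4,0,1.8,0,60],[2.3,0,1.9,0,60],[2.2,0,2.1,0,60],[0,0,1,0,60],[0,0,0,0,60]]]' 20
python3 - <<'E'
from h import *
st()
p,d,ci=snap('wrist'); C=cloud(ci,d); s=readout.state()['tool_pos']
k=(abs(C[...,1]-s[1])<.012)&(abs(C[...,0]-s[0]+.005)<.045)&(C[...,2]>.0)&(C[...,2]<.1)&(d>0); t=C[k]; o=np.argsort(t[:,0])[::max(1,k.sum()//24)]; print([(round(a*1e3),round(b*1e3)) for a,b in t[o][:,[0,2]]])
E
```

```text
t: 14.8
tool_pos: [0.4661, -0.0453, 0.0286]
tool_rot: [-3.141, -0.001, -0.003]
ft_force: [-3.5, 3.0, 13.6]
gripper_width: 0.0652
grasp_force: 54.4
t 14.8 tcp [ 0.4661 -0.0453  0.0286] hd -89.98 tilt [ 2.e-03  1.e-04 -1.e+00] q [-1.500e-01  1.340e-01  2.224e+00  1.000e-03  7.820e-01  1.420e+00] F [-3.5  3.  13.6] w 0.0652 g 54.4
[(434, 38), (440, 41), (445, 41), (450, 41), (454, 41), (457, 41), (461, 43), (464, 40), (464, 35), (465, 26), (465, 18), (466, 14), (466, 10), (475, 83), (475, 91), (476, 92), (476, 89), (476, 93), (476, 97), (476, 88), (477, 96), (477, 95), (477, 94), (482, 1), (505, 0)]
```

```bash
python3 -m creep '[[[0,0,0,0,75],[0,0,0,0,84],[0,0,0,0,84],[0,0,0,0,84],[0,0,0,0,84]]]' 20
python3 - <<'E'
from h import *
st()
p,d,ci=snap('wrist','w7.png'); C=cloud(ci,d); s=readout.state()['tool_pos']
ext(C,d,p,.035,.045,-90,(.449,-.045),.05)
E
```

```text
t: 15.27
tool_pos: [0.4642, -0.0453, 0.0261]
tool_rot: [-3.142, -0.001, 0.0]
ft_force: [0.1, 0.5, 0.2]
gripper_width: 0.0839
grasp_force: 0.0
t 15.27 tcp [ 0.4642 -0.0453  0.0261] hd -89.97 tilt [-3.e-04  0.e+00 -1.e+00] q [-0.151  0.136  2.228 -0.     0.778  1.419] F [0.1 0.5 0.2] w 0.0839 g 0.0
u [-32.4, 32.4] v [-11.5, 19.1] z 39.5 edge deg 0.15 1.18 10043
```

```bash
python3 -m creep '[[[-6,0,-2,0,84],[-5.4,0,-1,0,84],[0,0,0,0,84],[0,0,0,0,60],[0,0,0,0,60],[0,0,0,0,60],[0,0,0,0,60],[0,0,0,0,60],[0,0,-8,0,60],[0,0,-25,0,60],[0,0,-35,0,60],[0,0,-35,0,60],[0,0,-17,0,60],[0,0,0,0,60]]]' 45
python3 -c "
from h import *
st(); plan(.4044,-.198,.149,-128.2,8)"
```

```text
t: 16.48
tool_pos: [0.4564, -0.0458, 0.1545]
tool_rot: [3.14, 0.001, 0.015]
ft_force: [0.3, -0.8, -1.0]
gripper_width: 0.0654
grasp_force: 50.9
t 16.48 tcp [ 0.4564 -0.0458  0.1545] hd -89.96 tilt [ 0.0094 -0.0014 -1.    ] q [-0.154 -0.074  2.158  0.     1.048  1.416] F [ 0.3 -0.8 -1. ] w 0.0654 g 50.9
from [ 0.4564 -0.0458  0.1545] -89.96 rows 8 each [-0.78,20.46,0.68,4.780]
```

```bash
python3 -m creep '[[[-0.5,20.4,0.7,4.78,60],[-0.5,20.4,0.7,4.78,60],[-0.5,20.4,0.7,4.78,60],[-0.5,20.4,0.7,4.78,60],[-0.5,20.4,0.7,4.78,60],[-0.5,20.4,0.7,4.78,60],[-0.5,20.4,0.7,4.78,60],[-0.5,20.4,0.7,4.78,60],[0,0,10,0,60],[0,0,10,0,60],[0,0,0,0,60],[0,0,0,0,60],[0,0,0,0,60],[0,0,0,0,60]]]' 45
python3 - <<'E'
from h import *
st(); z=readout.state()['tool_pos'][2]
p,d,ci=snap('wrist','w8.png'); C=cloud(ci,d)
print('layer');ext(C,d,p,.046,.053,r=.075)
print('c');ext(C,d,p,.086,.093)
print('held');ext(C,d,p,z+.004,z+.018,c=(.4044,-.198),r=.06)
E
```

```text
t: 17.65
tool_pos: [0.4036, -0.1972, 0.1237]
tool_rot: [-2.969, 1.026, -0.0]
ft_force: [0.3, -0.3, -1.4]
gripper_width: 0.0651
grasp_force: 50.8
t 17.65 tcp [ 0.4036 -0.1972  0.1237] hd -128.12 tilt [ 3.e-04 -0.e+00 -1.e+00] q [-0.51  -0.049  2.198  0.     0.992  1.726] F [ 0.3 -0.3 -1.4] w 0.0651 g 50.8
layer
u [-49.4, 49.5] v [-31.5, 33.0] z 49.6 edge deg -0.32 26.42 5113
c
u [-14.2, 51.0] v [1.1, 31.8] z 89.6 edge deg 0.25 -0.05 7382
held
u [-37.2, 37.3] v [-16.5, 14.0] z 133.6 edge deg 0.22 -12.42 10906
```

View pics/w8.png

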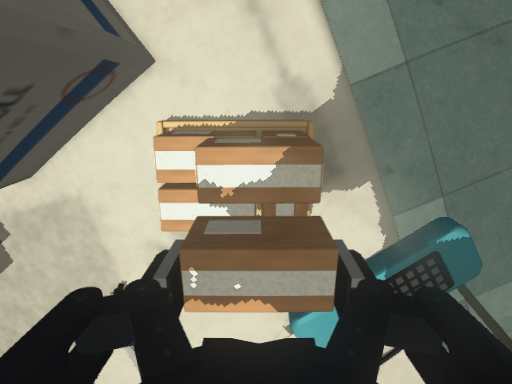

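c sits flush at px (196-322, 140-200), and b is held at px (183-337, 217-312), level and parallel to it. It needs about +1.2 mm in tool x and 43 mm down.

```bash
python3 -m creep '[[[1,0.3,14,0,60],[0.5,0,12,0,60],[0,0,8,0,60],[0,0,5,0,60],[0,0,0,0,60],[0,0,0,0,60],[0,0,0,0,60]]]' 45
python3 - <<'E'
from h import *
st(); z=readout.state()['tool_pos'][2]
p,d,ci=snap('wrist'); C=cloud(ci,d)
print('layer');ext(C,d,p,.046,.053,r=.075)
print('c');ext(C,d,p,.086,.091)
print('held');ext(C,d,p,z+.004,z+.018,c=(.4044,-.198),r=.06)
E
```

```text
t: 18.28
tool_pos: [0.4046, -0.1991, 0.0852]
tool_rot: [2.968, -1.028, 0.002]
ft_force: [-0.7, -0.6, -0.6]
gripper_width: 0.0653
grasp_force: 50.9
t 18.28 tcp [ 0.4046 -0.1991  0.0852] hd -128.2 tilt [ 9.e-04 -5.e-04 -1.e+00] q [-0.512  0.009  2.225 -0.     0.906  1.725] F [-0.7 -0.6 -0.6] w 0.0653 g 50.9
layer
u [-49.3, 45.2] v [-30.3, 33.0] z 49.5 edge deg -0.28 -29.03 4923
c
u [-14.7, 51.2] v [-6.0, 31.9] z 89.5 edge deg 0.16 -0.43 12622
held
u [-35.0, 36.7] v [-14.2, 48.6] z 94.0 edge deg 0.25 4.9 19605
```

```bash
python3 -m creep '[[[-0.4,-0.6,2,0,60],[0,0,2,0,60],[0,0,1.5,0,60],[0,0,0,0,60],[0,0,0,0,60]]]' 45
python3 - <<'E'
from h import *
st(); z=readout.state()['tool_pos'][2]
E
```

```text
t: 18.75
tool_pos: [0.4044, -0.1982, 0.0795]
tool_rot: [2.969, -1.028, 0.001]
ft_force: [-1.6, 0.2, 3.1]
gripper_width: 0.065
grasp_force: 51.3
t 18.75 tcp [ 0.4044 -0.1982  0.0795] hd -128.21 tilt [ 4.e-04 -2.e-04 -1.e+00] q [-0.511  0.017  2.23   0.     0.894  1.726] F [-1.6  0.2  3.1] w 0.065 g 51.3
```

Contact made (Fz 3 N). I release, rise and check.

```bash
python3 -m creep '[[[0,0,0,0,70],[0,0,0,0,75],[0,0,0,0,80],[0,0,0,0,84],[0,0,-6,0,84],[0,0,-15,0,84],[0,0,-30,0,84],[0,0,-35,0,84],[0,0,-35,0,84],[0,0,-35,0,84],[0,0,-10,0,84],[0,0,0,0,84],[0,0,0,0,84],[0,0,0,0,84]]]' 25
python3 - <<'E'
from h import *
st()
p,d,ci=snap('wrist'); C=cloud(ci,d)
print('layer');ext(C,d,p,.046,.053,r=.075,pc=.2)
print('pair');ext(C,d,p,.085,.094,pc=.2)
# split pair by v
h=np.radians(-128); c=(.4293,-.1944); k=(d>0)&(C[...,2]>.086)&(C[...,2]<.094)&(np.hypot(C[...,0]-c[0],C[...,1]-c[1])<.08); q=C[k]; x,y=q[:,0]-c[0],q[:,1]-c[1]
U=(x*np.cos(h)+y*np.sin(h))*1e3; V=(-x*np.sin(h)+y*np.cos(h))*1e3
for m in (V>0,V<0): print(np.percentile(U[m],[.3,99.7]).round(1),np.percentile(V[m],[.3,99.7]).round(1))
plan(.525,.083,.2,-90)
E
```

```text
t: 19.92
tool_pos: [0.4031, -0.1975, 0.2432]
tool_rot: [-2.968, 1.028, 0.005]
ft_force: [-0.2, -1.0, -0.7]
gripper_width: 0.0839
grasp_force: 0.0
t 19.92 tcp [ 0.4031 -0.1975  0.2432] hd -128.2 tilt [-0.0027  0.0015 -1.    ] q [-0.511 -0.169  2.069  0.     1.244  1.726] F [-0.2 -1.  -0.7] w 0.0839 g 0.0
layer
u [-50.0, 47.0] v [-32.7, 33.1] z 49.5 edge deg -0.47 -20.47 1884
pair
u [-14.5, 51.8] v [-32.6, 31.9] z 89.6 edge deg -0.09 0.08 4950
[-14.4  51.7] [ 1.4 31.9]
[-14.3  51.8] [-32.7  -2.4]
from [ 0.4028 -0.1974  0.2427] -128.21 rows 9 each [1.40,-34.59,4.75,-4.246]
```

```bash
python3 -m creep '[[[1.3,-31.2,0,-3.82,84],[1.3,-31.2,0,-3.82,84],[1.3,-31.2,0,-3.82,84],[1.3,-31.2,0,-3.82,84],[1.3,-31.2,0,-3.82,84],[1.3,-31.2,5,-3.82,84],[1.3,-31.2,10,-3.82,84],[1.3,-31.2,20,-3.82,84],[1.3,-31.2,20,-3.82,84],[1.3,-31.2,20,-3.82,84],[0,0,0,0,84],[0,0,0,0,84],[0,0,0,0,84],[0,0,0,0,84]]]' 25
python3 - <<'E'
from s import *
st(); plan(.5237,.0832,.066,-90,4)
p,d,ci=snap('wrist'); C=cloud(ci,d); S,Y,N0=stand(C,d,p)
print(np.percentile(S,[.5,99.5]),np.percentile(Y,[.7,99.3]))
E
```

```text
t: 21.13
tool_pos: [0.5259, 0.0824, 0.17]
tool_rot: [3.141, -0.002, -0.0]
ft_force: [-0.5, -0.3, 0.7]
gripper_width: 0.0839
grasp_force: 0.0
t 21.13 tcp [0.5259 0.0824 0.17  ] hd -90.07 tilt [-2.e-04 -4.e-04 -1.e+00] q [ 0.109  0.061  1.993 -0.     1.088  1.681] F [-0.5 -0.3  0.7] w 0.0839 g 0.0
from [0.5259 0.0824 0.17  ] -90.07 rows 4 each [-0.55,-0.21,26.01,-0.019]
N0 -215.6982393031814 S hist [(509, 125), (512, 406), (515, 433), (518, 449), (521, 447), (524, 466), (527, 479), (530, 511), (533, 501), (536, 516), (539, 533), (542, 558), (545, 550), (548, 578), (551, 590), (554, 607)]
[511.90181736 558.98573756] [ 20.06121479 129.86671105]
```

```bash
python3 -m creep '[[[-1.2,-0.8,30,0,84],[-1,0,30,0,84],[0,0,24,0,84],[0,0,14,0,84],[0,0,6,0,84],[0,0,0,0,84],[0,0,0,0,84],[0,0,0,0,84],[0,0,0,0,60],[0,0,0,0,60],[0,0,0,0,60],[0,0,0,0,60],[0,0,0,0,60]]]' 45
python3 -c "
from h import *
st()"
python3 -m creep '[[[0,0,-6,0,60],[0,0,-15,0,60],[0,0,-30,0,60],[0,0,-35,0,60],[0,0,-15,0,60],[0,0,0,0,60],[0,0,0,0,60],[0,0,0,0,60]]]' 45
python3 - <<'E'
from h import *
st(); s=readout.state()['tool_pos']
p,d,ci=snap('wrist'); C=cloud(ci,d)
k=(abs(C[...,1]-s[1])<.012)&(abs(C[...,0]-s[0]+.005)<.05)&(C[...,2]>s[2]-.05)&(C[...,2]<s[2]+.04)&(d>0); t=C[k]; o=np.argsort(t[:,0])[::max(1,k.sum()//20)]; print([(round(a*1e3),round(b*1e3)) for a,b in t[o][:,[0,2]]])
E
```

```text
t: 22.27
tool_pos: [0.5251, 0.0841, 0.068]
tool_rot: [-3.142, -0.0, -0.005]
ft_force: [-0.7, -1.0, 6.6]
gripper_width: 0.0648
grasp_force: 50.1
t 22.27 tcp [0.5251 0.0841 0.068 ] hd -89.99 tilt [ 0.0031  0.     -1.    ] q [ 0.112  0.181  2.073 -0.     0.884  1.683] F [-0.7 -1.   6.6] w 0.0648 g 50.1
t: 22.93
tool_pos: [0.5226, 0.084, 0.1659]
tool_rot: [3.141, -0.0, -0.003]
ft_force: [-0.1, 0.4, -1.6]
gripper_width: 0.0652
grasp_force: 53.8
t 22.93 tcp [0.5226 0.084  0.1659] hd -90.0 tilt [-2.1e-03 -2.0e-04 -1.0e+00] q [0.112 0.06  2.002 0.    1.082 1.683] F [-0.1  0.4 -1.6] w 0.0652 g 53.8
[(494, 162), (500, 166), (505, 169), (510, 172), (513, 174), (517, 175), (520, 176), (522, 175), (523, 174), (524, 171), (525, 168), (526, 167), (527, 164), (529, 161), (530, 160), (531, 159), (533, 156), (534, 153), (536, 151), (537, 145), (539, 143)]
```

```bash
python3 -m creep '[[[-12.5,21.6,0,0,60],[-12.5,21.6,0,0,60],[-12.5,21.6,0,0,60],[-12.5,21.6,0,0,60],[-12.5,21.6,20,0,60],[-12.5,21.6,30,0,60],[0,0,30,0,60],[0,0,25,0,60],[0,0,0,0,60],[0,0,0,0,60],[0,0,0,0,60]]]' 45
python3 -c "
from h import *
st()"
```

```text
t: 23.9
tool_pos: [0.4488, -0.0454, 0.0623]
tool_rot: [-3.141, -0.0, 0.001]
ft_force: [0.0, 0.2, -1.1]
gripper_width: 0.0651
grasp_force: 53.8
t 23.9 tcp [ 0.4488 -0.0454  0.0623] hd -89.99 tilt [-6.e-04  1.e-04 -1.e+00] q [-0.156  0.047  2.239  0.     0.856  1.414] F [ 0.   0.2 -1.1] w 0.0651 g 53.8
```

```bash
python3 -m creep '[[[0,0,13,0,60],[0,0,8,0,60],[0,0,3,0,60],[0,0,0,0,60],[2.7,0,1.3,0,60],[2.6,0,1.4,0,60],[2.6,0,1.5,0,60],[2.5,0,1.6,0,60],[2.4,0,1.7,0,60],[2.3,0,1.8,0,60],[2.2,0,2,0,60],[0,0,1,0,60],[0,0,0,0,60],[0,0,0,0,75],[0,0,0,0,84],[0,0,0,0,84],[0,0,0,0,84],[0,0,0,0,84]]]' 20
python3 - <<'E'
from h import *
st()
p,d,ci=snap('wrist'); C=cloud(ci,d); s=readout.state()['tool_pos']
ext(C,d,p,.035,.045,-90,(.449,-.045),.05)
E
```

```text
t: 25.4
tool_pos: [0.4659, -0.0455, 0.0257]
tool_rot: [-3.142, 0.0, 0.0]
ft_force: [-0.2, 0.3, 0.2]
gripper_width: 0.0841
grasp_force: 0.0
t 25.4 tcp [ 0.4659 -0.0455  0.0257] hd -90.01 tilt [-1.e-04  0.e+00 -1.e+00] q [-0.151  0.14   2.224 -0.     0.778  1.42 ] F [-0.2  0.3  0.2] w 0.0841 g 0.0
u [-32.2, 32.7] v [-8.0, 22.5] z 39.5 edge deg -0.03 1.56 10217
```

```bash
python3 -m creep '[[[-5,0,-2,0,84],[-4.7,0,-1.3,0,84],[0,0,0,0,84],[0,0,0,0,84],[0,0,0,0,60],[0,0,0,0,60],[0,0,0,0,60],[0,0,0,0,60],[0,0,0,0,60],[0,0,-8,0,60],[0,0,-25,0,60],[0,0,-35,0,60],[0,0,-35,0,60],[0,0,-17,0,60],[0,0,0,0,60],[0,0,0,0,60]]]' 45
python3 -c "
from h import *
st(); plan(.4504,-.1671,.149,-38.2,9)"
```

```text
t: 26.78
tool_pos: [0.457, -0.0456, 0.1503]
tool_rot: [3.141, -0.0, 0.004]
ft_force: [-0.1, 0.1, -1.5]
gripper_width: 0.0654
grasp_force: 50.8
t 26.78 tcp [ 0.457  -0.0456  0.1503] hd -90.0 tilt [ 2.7e-03 -4.0e-04 -1.0e+00] q [-0.154 -0.063  2.156  0.     1.046  1.417] F [-0.1  0.1 -1.5] w 0.0654 g 50.8
from [ 0.457  -0.0456  0.1503] -90.0 rows 9 each [-6.15,12.55,0.15,-5.756]
```

```bash
python3 -m creep '[[[-6.1,12.5,0,-5.75,60],[-6.1,12.5,0,-5.75,60],[-6.1,12.5,0,-5.75,60],[-6.1,12.5,0,-5.75,60],[-6.1,12.5,0,-5.75,60],[-6.1,12.5,0,-5.75,60],[-6.1,12.5,0,-5.75,60],[-6.1,12.5,0,-5.75,60],[-6.1,12.5,0,-5.75,60],[0,0,12,0,60],[0,0,12,0,60],[0,0,0,0,60],[0,0,0,0,60],[0,0,0,0,60],[0,0,0,0,60]]]' 45
cat > e.py <<'E'
from h import *
def held(p,d,ci):
    z=readout.state()['tool_pos'][2]; C=cloud(ci,d); print('layer');ext(C,d,p,.046,.053,r=.075,pc=.3); 
    print('held');ext(C,d,p,z+.003,z+.018,c=(.4504,-.1671),r=.05)
    k=(d>0)&(C[...,2]>.086)&(C[...,2]<.0925); h=np.radians(-128); x,y=C[k][:,0]-.4293,C[k][:,1]+.1944
    U=(x*np.cos(h)+y*np.sin(h))*1e3; V=(-x*np.sin(h)+y*np.cos(h))*1e3
    for m in ((V>0)&(V<40)&(abs(U)<80),(V<0)&(V>-40)&(abs(U)<80)):
        if m.sum()>20: print('pair',m.sum(),np.percentile(U[m],[.5,99.5]).round(1),np.percentile(V[m],[.5,99.5]).round(1))
E
python3 - <<'E'
from e import *
st(); held(*snap('wrist','w9.png'))
E
```

```text
t: 28.03
tool_pos: [0.4499, -0.166, 0.125]
tool_rot: [-2.827, -1.37, 0.0]
ft_force: [0.2, -0.7, -1.1]
gripper_width: 0.0651
grasp_force: 50.8
t 28.03 tcp [ 0.4499 -0.166   0.125 ] hd -38.27 tilt [-1.e-04  1.e-04 -1.e+00] q [-0.405  0.01   2.138  0.     0.994  0.262] F [ 0.2 -0.7 -1.1] w 0.0651 g 50.8
layer
u [-50.1, 48.8] v [-32.6, 32.9] z 49.6 edge deg -0.53 -4.3 2418
held
u [-16.1, 14.7] v [-39.1, 35.8] z 135.1 edge deg -12.87 0.15 11124
pair 1278 [15.6 37.3] [ 1.3 31.9]
pair 1313 [15.3 38.1] [-32.9  -2.4]
```

View pics/w9.png

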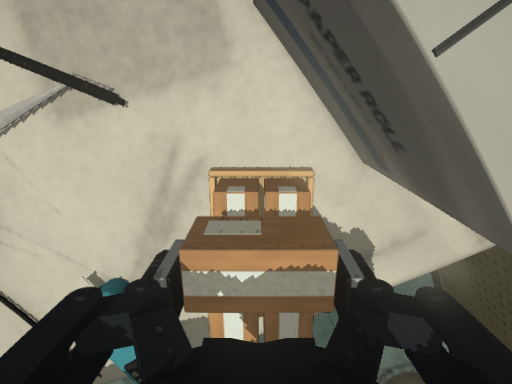

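The pair shows below at px (212-312, 180-215) and the held carton at px (183-337, 217-310). It is parallel and needs about +1.3 mm in tool y and -0.8 mm in tool x.

```bash
python3 -m creep '[[[-0.8,1.3,14,0,60],[0,0,12,0,60],[0,0,8,0,60],[0,0,5,0,60],[0,0,0,0,60],[0,0,0,0,60],[0,0,0,0,60],[0,0,0,0,60]]]' 45
python3 - <<'E'
from e import *
st(); P=snap('wrist','w10.png'); held(*P)
p,d,ci=P; C=cloud(ci,d); z=readout.state()['tool_pos'][2]
# held carton, brown pixels only
k=(mask(p,'brown')>0)&(d>0)&(C[...,2]>z+.006)&(C[...,2]<z+.015); h=np.radians(-128); x,y=C[k][:,0]-.4293,C[k][:,1]+.1944
U=(x*np.cos(h)+y*np.sin(h))*1e3; V=(-x*np.sin(h)+y*np.cos(h))*1e3; m=(abs(U)<70)&(abs(V)<60); print('brown held',np.percentile(U[m],[.5,99.5]).round(1),np.percentile(V[m],[.5,99.5]).round(1))
E
```

```text
t: 28.75
tool_pos: [0.451, -0.1681, 0.0868]
tool_rot: [2.826, 1.37, 0.001]
ft_force: [0.3, 0.1, -1.2]
gripper_width: 0.0649
grasp_force: 50.8
t 28.75 tcp [ 0.451  -0.1681  0.0868] hd -38.26 tilt [ 1.3e-03 -5.0e-04 -1.0e+00] q [-0.408  0.064  2.164  0.     0.912  0.259] F [ 0.3  0.1 -1.2] w 0.0649 g 50.8
layer
u [-50.3, 40.6] v [-32.4, 32.8] z 49.3 edge deg -23.55 -0.17 1161
held
u [-15.2, 35.3] v [-36.8, 37.9] z 96.8 edge deg -10.98 -0.49 12412
pair 2310 [-49.7   6.2] [ 0.9 38.7]
pair 2343 [-49.8   6.7] [-38.1  -0.7]
brown held [-49.8 -18.6] [-32.   32.7]
```

```bash
python3 -m creep '[[[0,0,2.5,0,60],[0,0,2.5,0,60],[0,0,1.8,0,60],[0,0,0,0,60],[0,0,0,0,60]]]' 45
python3 -c "
from h import *
st()"
```

```text
t: 29.22
tool_pos: [0.4505, -0.1679, 0.0794]
tool_rot: [2.827, 1.371, 0.0]
ft_force: [-1.0, 0.2, 2.3]
gripper_width: 0.0654
grasp_force: 51.3
t 29.22 tcp [ 0.4505 -0.1679  0.0794] hd -38.26 tilt [ 0.  0. -1.] q [-0.409  0.075  2.169  0.     0.897  0.259] F [-1.   0.2  2.3] w 0.0654 g 51.3
```

```bash
python3 -m creep '[[[0,0,0,0,70],[0,0,0,0,75],[0,0,0,0,80],[0,0,0,0,84],[0,0,-6,0,84],[0,0,-15,0,84],[0,0,-30,0,84],[0,0,-35,0,84],[0,0,-35,0,84],[0,0,-35,0,84],[0,0,-20,0,84],[0,0,0,0,84],[0,0,0,0,84],[0,0,0,0,84]]]' 25
python3 - <<'E'
from e import *
st(); p,d,ci=snap('wrist','w11.png'); C=cloud(ci,d)
print('layer1');ext(C,d,p,.046,.053,r=.075,pc=.3)
k=(d>0)&(C[...,2]>.084)&(C[...,2]<.096); h=np.radians(-128); x,y=C[k][:,0]-.4293,C[k][:,1]+.1944
U=(x*np.cos(h)+y*np.sin(h))*1e3; V=(-x*np.sin(h)+y*np.cos(h))*1e3; Z=C[k][:,2]*1e3
for n,m in (('cross',(U<-16.5)&(U>-80)&(abs(V)<60)),('p+',(U>-16.5)&(V>-.5)&(V<60)&(U<80)),('p-',(U>-16.5)&(V<-.5)&(V>-60)&(U<80))): print(n,np.percentile(U[m],[.3,99.7]).round(1),np.percentile(V[m],[.3,99.7]).round(1),np.median(Z[m]).round(1))
E
```

```text
t: 30.38
tool_pos: [0.4499, -0.1676, 0.2547]
tool_rot: [-2.826, -1.371, 0.001]
ft_force: [-0.1, 0.6, -0.1]
gripper_width: 0.0845
grasp_force: 0.0
t 30.38 tcp [ 0.4499 -0.1676  0.2547] hd -38.26 tilt [-9.e-04  4.e-04 -1.e+00] q [-0.408 -0.114  2.    -0.     1.256  0.259] F [-0.1  0.6 -0.1] w 0.0845 g 0.0
layer1
u [-50.0, 50.9] v [-32.0, 32.2] z 49.2 edge deg -19.58 -0.0 190
cross [-49.1 -18.3] [-33.   32.8] 89.6
p+ [-14.8  51.2] [ 1.4 32.1] 89.6
p- [-14.7  51.3] [-33.2  -2.5] 89.7
```

View pics/w11.png

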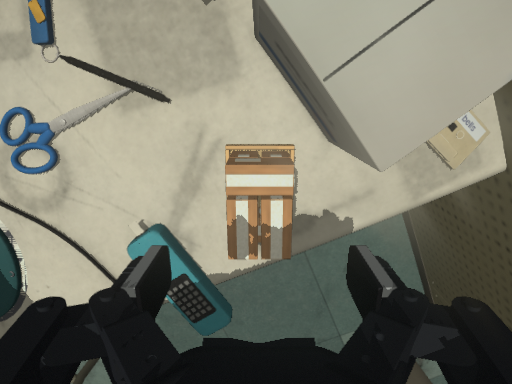

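The second layer lies flat at px (226-295, 165-258). The gaps are 3.5 and 3.9 mm, and the sides are flush with the layer below within about 1 mm.

```bash
python3 -c "
from plant import order
print(order.job_done())"
```

```text
the job is handed in; nothing more can be done
None
```

The second layer is laid: the lengthwise pair and the crosswise carton lie flat, turned end for end, with gaps of about 3.5 to 4 mm and sides flush within about 1 mm; I handed the job in at about 30 s.

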